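Put away the sample rods and latch the case

TASK

Put the sample rods away: drop every rod standing in the heater block end-down into a well of its own in the grey storage case, then swing the lid fully shut, and only then turn both red turnbuttons square across the lid's edge to secure it. Next set the large blue box squarely on the middle of the lid, and after that the small yellow box squarely on the middle of the blue one. Leave the mouse, the bottle and the lens cap where they are.

Things in the scene. Friction and masses are not known exactly. Their poses are not given: they have to be found in the camera images.
- rod0: brass sample rod with a black band near its top, round, 12 mm diameter, 85 mm long, 60 g; stands upright in a pocket of the heater block at the start. Origin at the centre of its lower end, z along it to the top. May be absent (None).
- rod1: brass sample rod with a black band near its top, round, 12 mm diameter, 85 mm long, 60 g; stands upright in a pocket of the heater block at the start. Origin at the centre of its lower end, z along it to the top. May be absent (None).
- rod2: brass sample rod with a black band near its top, round, 12 mm diameter, 85 mm long, 60 g; stands upright in a pocket of the heater block at the start. Origin at the centre of its lower end, z along it to the top. May be absent (None).
- rod3: brass sample rod with a black band near its top, round, 12 mm diameter, 85 mm long, 60 g; stands upright in a pocket of the heater block at the start. Origin at the centre of its lower end, z along it to the top. May be absent (None).
- heater: low aluminium heater block (cold), black skirt, 90 x 210 mm, 60 mm high, fixed. Origin at the centre of its underside; four pockets in a row along its y at y = -69, -23, +23, +69 mm (x = 0), 14 mm square, 35 mm deep (floors 25 mm above its underside), so that rods stand 50 mm proud of it.
- case: grey storage case, a block 140 (x) x 200 (y) x 100 mm high, fixed. Origin at the centre of its underside. Four wells in a row along its y at x = -20 mm, y = -60, -20, 20, 60 mm, each 17 mm square, open at the top (z = 100 mm) and 88 mm deep: a dropped-in rod ends 3 mm below the top. The lid is hinged along its +x top edge; two lugs with turnbuttons stick out 40 mm from its -x side.
- case_top (a point): where the middle of the lid's outer face lies when the lid is shut, 108 mm above the underside of the case; axes as the case.
- lid (a joint): angle of the aluminium lid, rad: 0 fully shut, 1.57 upright, up to 1.95 leaning back, away from the wells. Lid 140 x 200 x 8 mm with no handle; a stiff hinge holds it at any angle (about 3 N at the free edge moves it).
- lid_hinge (a point): middle of the hinge line, on the lid's inner face (100 mm above the table)
- lid_edge (a point): middle of the lid's free edge, on its outer face (its upper face when shut), 140 mm from the hinge
- well0 (a point): centre of the mouth of the well at y = -60 mm of the case
- well1 (a point): centre of the mouth of the well at y = -20 mm of the case
- well2 (a point): centre of the mouth of the well at y = 20 mm of the case
- well3 (a point): centre of the mouth of the well at y = 60 mm of the case
- button_a (a joint): angle of the red turnbutton near the +y end (y = 65 mm) of the case, rad: 0 open (its tongue lies along the case's edge, pointing to the middle), 1.57 at its stop (tongue square across the lid's edge). Grows turning anticlockwise seen from above; stays where it is left (light friction).
- button_a_grip (a point): on the turnbutton's vertical pivot axis, at the top of its upright grip rib, 145 mm above the table. The rib is 12 mm thick, 34 mm long in the tongue's direction and 27 mm high, on the 8 mm thick tongue.
- button_b (a joint): angle of the red turnbutton near the -y end (y = -65 mm) of the case, rad: 0 open (its tongue lies along the case's edge, pointing to the middle), 1.57 at its stop (tongue square across the lid's edge). Grows turning clockwise seen from above; stays where it is left (light friction).
- button_b_grip (a point): on the turnbutton's vertical pivot axis, at the top of its upright grip rib, 145 mm above the table. The rib is 12 mm thick, 34 mm long in the tongue's direction and 27 mm high, on the 8 mm thick tongue.
- box_large: large closed specimen box, blue with a dark seam and white label, 64 x 64 x 36 mm high, about 150 g. Origin at the centre of its underside, z up.
- box_small: small closed specimen box, yellow with a dark seam and white label, 52 x 52 x 32 mm high, about 150 g. Origin at the centre of its underside, z up.
- mouse: white computer mouse, 100 x 58 x 33 mm, bystander
- wash_bottle: small bottle with red cap, 52 mm diameter, 110 mm high, bystander
- lens_cap: metal lens cap, 60 mm diameter, 40 mm high, bystander
Things that resemble listed ones, but are neither listed nor needed, are in the scene too. What is meant by the box_large is not green or turquoise, and is the larger of those in its own colour.

How it is judged:
By the outcome, as a careful person would: the job done as asked, in the order asked, and still so for the second after the job is handed in, with the robot touching nothing.
Of rod0, rod1, rod2, rod3 only 2 to 4 are there at a start; the rules pass over those that are not, and their reading is None.
At some moment in a run one of box_large, box_small may be knocked a few centimetres aside while the robot is not near it.
It also fails if it takes over 210 s, if anything falls off the work surface, if the arm or the gripper's body presses on something with over 40 N, if the wrist force passes 120 N, or if a joint passes its speed limit or range.

ROBOT

A 7-joint arm with a two-finger parallel gripper is mounted at the origin on the work surface. World frame = base frame: x ahead of the robot, y to its left, z up, the work surface at z = 0. Lengths are in mm, angles in rad, forces in N, time in s.
With the tool pointing down it reaches from about 400 to 900 mm from the base axis. Payload 5.6 kg.
Tool frame: the origin (TCP) lies midway between the tips of the shut fingers; the grasp point (between the pads) lies 19 mm behind it; z points along the fingers, y is the line along which they close (so a half turn about z gives the same grasp; the last joint's range is limited). The gripper opens to 92 mm and grips with 3 to 60 N. Pads are 20 mm wide; open, the fingers measure 128 mm over their backs; the gripper's body (75 mm by 189 mm) begins 69 mm behind the grasp point.
Start: joints at [-1.266, 0.468, -0.012, 1.603, 0.006, 1.071, -0.056], TCP at [221.581, 611.074, 214.592] pointing down, gripper open.
Joint ranges: [-2.53, 2.53], [-0.31, 2.02], [-1.57, 1.55], [0.28, 2.44], [-1.29, 4.43], [0.15, 1.84], [-2.92, 2.92]. Speed limits (rad/s): [2.57, 2.57, 3.14, 3.14, 3.14, 3.14, 3.14].

INTERFACE

Orientations are given as a rotation vector (axis times angle).
In Python, from cell import robot, grip, kin, viewer gives the robot as it stands. Calls block until the motion is done:
- robot.movep(position, orientation): joint-space move of the TCP to a pose.
- robot.servo_line(position, feed=150, rotation=None): straight line of the TCP; rotation=None keeps the orientation; feed is the mean speed in mm/s.
- robot.goto_joints(angles): joint-space move.
- grip(opening, newtons=None): opening from 0.0 (shut) to 1.0 (fully open); newtons is the grip in N (None keeps the last); returns when the fingers have stopped.
- robot.hold(seconds).
- kin.ik(position, orientation): joint angles nearest the present ones, or None.
- robot.observe(): the state.
- viewer.read_camera(name): name is "side" or "top"; returns the picture (400x640x3 uint8, red, green, blue); there is no depth.
- viewer.camera_info(name): a dict with "camera_matrix" (3x3 intrinsics, pixels), "R" (3x3) and "t" (3): a world point X has camera coordinates R X + t. Camera axes: x right, y down, z forward; pixel columns grow to the right and rows downward; lengths in mm; the calibration is good to about 2 mm. A picture is of the moment at which its call begins. camera_info takes no time and is no camera call.
A pose or a line that the arm cannot do raises robot.IKError and nothing moves.
- robot.job_done(): hands the job in; it is judged then, once.
Trained networks look in the newest picture that a camera, given by its name, has taken for a name from the list of things; names that differ only in an ending like _2 or _b are one class to them, and where a whole thing is asked for, a point or a joint stands for the part that bears it (a point fixed in the world has none). Each returns a list of dicts, best first, with "confidence" (0 to 1); they miss things now and then, are a little off and sometimes report something else, mostly with a low value. They report only what shows in the picture. A call takes as long as a camera call. They do not tell look-alikes from the thing itself.
- viewer.silhouettes(name, camera): "mask" (400x640 bool, what is visible of it).
- viewer.pinpoint(name, camera): "at" ([x, y, z] in mm, in the coordinates of the camera as it stood for that picture, good to about 4 mm: a listed point, or the origin of a listed thing).
The state is a dict: "t": time; "joints": joint angles; "joint_velocities": joint speeds; "joint_torque": joint torques, N m; "tcp_pos": TCP position; "tcp_rot": TCP orientation; "contact_force": force on the tool from outside, world axes, zero at the start; "wrist_torque": the same for the moment, N m; "grip_width": opening from 0.0 (shut) to 1.0 (fully open); "grip_force": force on a finger pad.
Only numpy, scipy, OpenCV 4.12 (cv2) and the standard library are available. Lean on these libraries where they do the work, as an engineer would, in place of code of your own. Each camera call takes 0.05 s, during which the arm holds its last target. There are 200 camera calls.

## Working session

There is one attempt and no reset: what is moved stays moved. The work goes in short steps, each a Python script; the robot and the scene stay as the last script left them, time stands still between calls to the robot, and variables do not carry over. Pictures are saved under pics/ and viewed, at most 14 in all, crops included, and the job is handed in when it is done.

```bash
ls; mkdir -p pics
cat > h.py <<'E'
import numpy as np, cv2
from cell import robot, grip, kin, viewer
from scipy.spatial.transform import Rotation as R
def w(p,cam):
    i=viewer.camera_info(cam); return np.array(i["R"]).T@(np.array(p)-np.array(i["t"]).ravel())
def px(X,cam):
    i=viewer.camera_info(cam); c=np.array(i["camera_matrix"])@(np.array(i["R"])@np.array(X)+np.array(i["t"]).ravel()); return c[:2]/c[2]
def ray(uv,cam,z):
    "pixel -> world point on plane z"
    i=viewer.camera_info(cam); Rm=np.array(i["R"]); o=-Rm.T@np.array(i["t"]).ravel()
    d=Rm.T@np.linalg.solve(np.array(i["camera_matrix"]),[uv[0],uv[1],1.]); return o+d*(z-o[2])/d[2]
def snap(cam,name=None):
    im=viewer.read_camera(cam)
    if name: cv2.imwrite(f"pics/{name}.png",im[:,:,::-1])
    return im
def pp(name,cam,n=4): return [(round(d["confidence"],2),w(d["at"],cam).round(0)) for d in viewer.pinpoint(name,cam)[:n]]
E
python3 - <<'E'
from h import *
for c in("top","side"):
    snap(c,c+"0"); i=viewer.camera_info(c); print(c,(-np.array(i["R"]).T@np.array(i["t"]).ravel()).round(0))
    for n in("rod0","heater","case","lid_hinge","lid_edge","well0","button_a_grip","box_large","box_small","mouse","wash_bottle","lens_cap"): print(n,*[(a,*map(int,b)) for a,b in pp(n,c)])
print(robot.observe()["t"])
E
```

```text
pics
top [ 495.   27. 1014.]
rod0 (0.57, 609, 279, 25) (0.47, 516, 272, 26) (0.45, 562, 272, 23) (0.41, 468, 264, 26)
heater (0.64, 539, 273, -1) (0.5, 515, 269, 26)
case (0.61, 521, -181, 3)
lid_hinge (0.64, 533, -247, 99) (0.46, 615, 40, -1)
lid_edge (0.81, 536, -265, 240)
well0 (0.85, 538, -160, 97) (0.82, 454, -169, 102) (0.79, 576, -149, 102) (0.62, 498, -163, 105)
button_a_grip (0.6, 565, -77, 143) (0.16, 534, -266, 241)
box_large (0.84, 490, -13, 0) (0.77, 365, -15, 3) (0.71, 769, -1, -4) (0.59, 615, 40, -1)
box_small (0.66, 443, 92, 4) (0.54, 798, 119, 0) (0.17, 618, 42, -1)
mouse (0.63, 796, 117, -2)
wash_bottle (0.79, 759, 257, -3) (0.73, 456, -171, 99)
lens_cap (0.63, 770, -105, 2)
side [371. 818. 579.]
rod0 (0.74, 525, -183, 6)
heater (0.63, 543, 272, 2) (0.62, 440, -102, 148) (0.3, 534, -268, 242)
case (0.6, 523, -179, 4)
lid_hinge (0.88, 534, -249, 98)
lid_edge (0.66, 533, -268, 241) (0.65, 579, -150, 101)
well0 (0.78, 500, -166, 105) (0.75, 579, -150, 99) (0.7, 536, -156, 108) (0.69, 456, -171, 100)
button_a_grip (0.74, 531, -250, 101) (0.64, 535, -266, 241) (0.61, 568, -75, 145) (0.33, 755, 256, 4)
box_large (0.97, 491, -15, 3) (0.85, 365, -13, 2) (0.64, 772, -2, 1) (0.59, 623, 39, 5)
box_small (0.76, 451, 96, 3) (0.18, 798, 119, 6)
mouse (0.75, 798, 120, 3) (0.19, 448, 94, 1)
wash_bottle (0.76, 757, 253, 0)
lens_cap (0.73, 771, -104, -1)
1.3
```

View pics/top0.png

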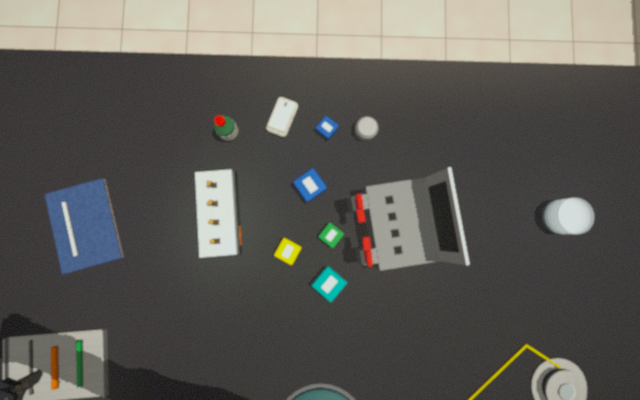

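View pics/side0.png

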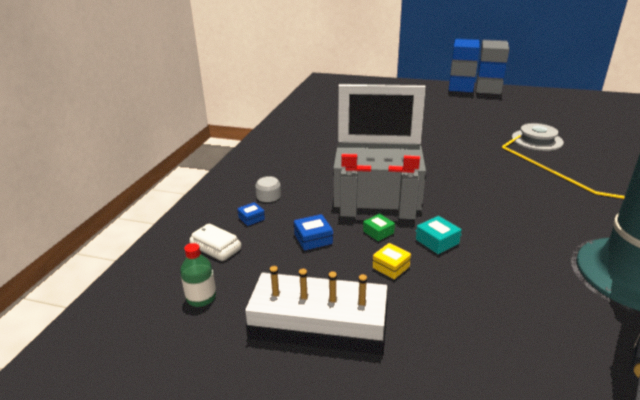

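The scene shows four rods in the heater. The large blue box is at top-image (310,185), yellow at (288,251), and the case lid is open to the right, with red buttons at (360,208) and (368,250). Next I'll refine these by averaging readings and fitting rigidly.

```bash
cat >> h.py <<'E'
def fit(names_models, cams=("top","side"), n=4, x0=None, gate=15):
    """2D rigid fit of a thing (x,y,yaw) to averaged pinpoint reports; names_models: {class:[local xyz,...]}"""
    from scipy.optimize import least_squares
    obs=[]
    for c in cams:
        for _ in range(n):
            snap(c)
            for k in names_models: obs+= [(k,c,w(d["at"],c)) for d in viewer.pinpoint(k,c)]
    def tf(p,m): cy,sy=np.cos(p[2]),np.sin(p[2]); return np.array([p[0]+cy*m[0]-sy*m[1],p[1]+sy*m[0]+cy*m[1],m[2]])
    p=np.array(x0,float)
    for g in (25,gate):
        pairs=[]
        for k,c,o in obs:
            ms=sorted(names_models[k],key=lambda m:np.linalg.norm(tf(p,m)-o))
            if np.linalg.norm(tf(p,ms[0])-o)<g: pairs.append((ms[0],c,o))
        p=least_squares(lambda q:np.concatenate([(tf(q,m)-o)[:2]/3 for m,c,o in pairs]),p,loss="soft_l1",x_scale=[1,1,.01]).x
    for c in cams:
        r=np.array([(o-tf(p,m)) for m,cc,o in pairs if cc==c]); print(c,len(r),"bias",r.mean(0).round(1),"sd",r.std(0).round(1))
    return p
E
python3 - <<'E'
from h import *
wl=[(-20,y,100) for y in(-60,-20,20,60)]
p=fit({"well0":wl,"lid_hinge":[(70,0,100)],"case":[(0,0,0)],"button_a_grip":[(-90,65,145),(-90,-65,145)]},x0=(522,-180,-1.41)); print("case",p)
q=fit({"rod0":[(0,y,25) for y in(-69,-23,23,69)],"heater":[(0,0,0)]},x0=(540,272,-1.47)); print("heater",q)
np.save("p.npy",p); np.save("q.npy",q)
def tf(p,m): cy,sy=np.cos(p[2]),np.sin(p[2]); return np.array([p[0]+cy*m[0]-sy*m[1],p[1]+sy*m[0]+cy*m[1],m[2]])
for c in("top","side"):
    im=snap(c)
    big=cv2.resize(im,None,fx=4,fy=4,interpolation=cv2.INTER_CUBIC)
    P=[tf(p,m) for m in wl+[(-90,65,145),(-90,-65,145),(70,100,100),(70,-100,100),(-70,100,100),(-70,-100,100)]]+[tf(q,(0,y,110)) for y in(-69,-23,23,69)]+[tf(q,(0,y,60)) for y in(-69,-23,23,69)]
    for X in P: cv2.drawMarker(big,tuple(int(round(v*4+2)) for v in px(X,c)),(0,255,255),cv2.MARKER_CROSS,14,1)
    if c=="top": a=big[600:1100,1340:1920]; b=big[640:1060,760:980]
    else: a=big[300:900,1300:1750]; b=big[1020:1400,970:1570]
    h=600; S=[cv2.copyMakeBorder(z,0,h-z.shape[0],0,0,cv2.BORDER_CONSTANT) for z in(a,b)]
    o=np.hstack(S); o=o[:,:1060]; f=min(1,800/o.shape[1]); o=cv2.resize(o,None,fx=f,fy=f)
    cv2.imwrite(f"pics/chk_{c}.png",o[:,:,::-1])
E
```

```text
top 27 bias [-0.8 -0.6  0.6] sd [2.2 3.  2.4]
side 26 bias [0.8 0.5 2.6] sd [2.1 1.7 2.2]
case [ 519.96032714 -179.69253376   -1.39856526]
top 20 bias [-0.5 -0.   0.1] sd [1.9 1.4 1.5]
side 4 bias [ 3.   0.2 -0.1] sd [1.7 1.  1.1]
heater [539.03562398 270.95245939  -1.50310833]
```

View pics/chk_top.png

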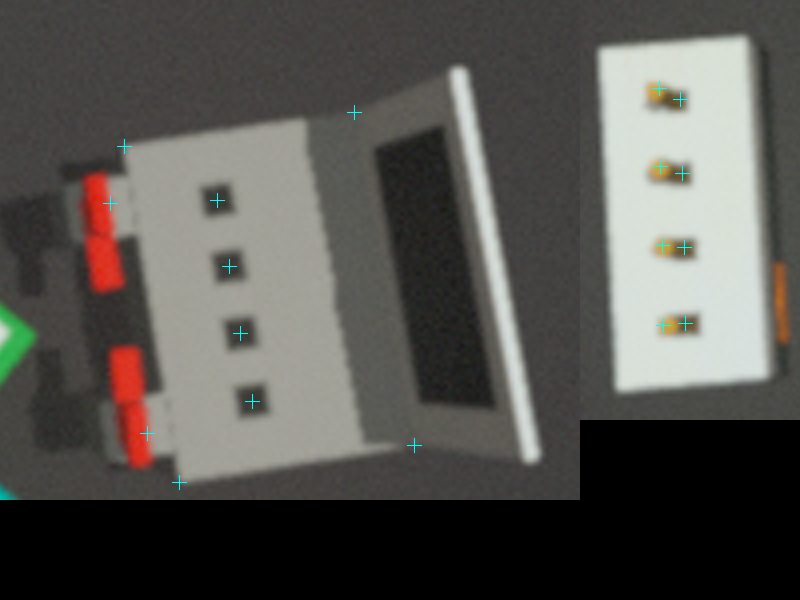

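View pics/chk_side.png

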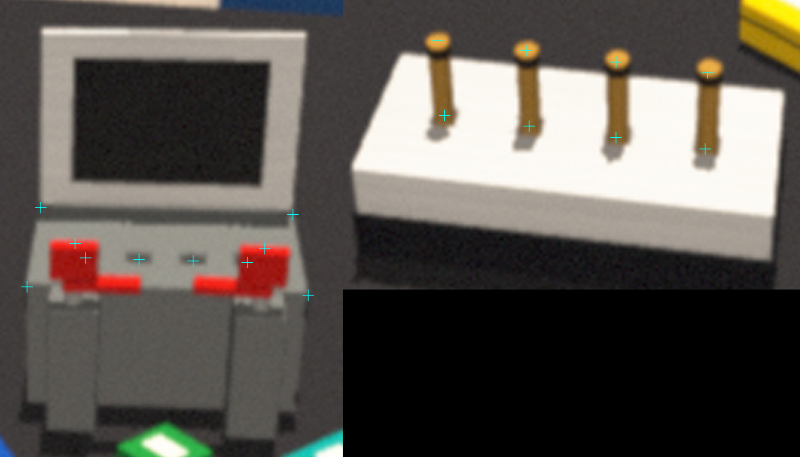

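The fit agrees with the image: wells within 1 mm and rod tops within about 1 mm. The button pivots look nearer x = -95 than -90. Moving the rods now.

```bash
cat >> h.py <<'E'
p=np.load("p.npy") if __import__("os").path.exists("p.npy") else None
q=np.load("q.npy") if p is not None else None
def tf(p,m): cy,sy=np.cos(p[2]),np.sin(p[2]); return np.array([p[0]+cy*m[0]-sy*m[1],p[1]+sy*m[0]+cy*m[1],m[2]])
def rv(yaw): return (R.from_euler("z",yaw)*R.from_euler("x",np.pi)).as_rotvec()
def bestyaw(pos,yaw):
    "yaw or yaw+pi, whichever keeps joint 7 nearer zero"
    c=[]
    for k in(-1,0,1):
        j=kin.ik(pos,rv(yaw+k*np.pi))
        if j is not None: c.append((abs(j[6]),yaw+k*np.pi))
    return min(c)[1]
def F(): return np.array(robot.observe()["contact_force"])
def line(pos,yaw=None,feed=200): robot.servo_line(list(map(float,pos)),feed=feed,rotation=None if yaw is None else rv(yaw))
E
cat > rod.py <<'E'
import sys
from h import *
def rod(py,wy):
    a=tf(q,(0,py,0)); b=tf(p,(-20,wy,0)); H=np.array([0,0,1.])
    ya=bestyaw(a+175*H,q[2]); yb=bestyaw(b+235*H,p[2])
    robot.movep(list(a+175*H),rv(ya)); grip(.33,20)
    f0=F(); line(a+81*H); print("down",(F()-f0).round(1)); grip(0,25)
    o=robot.observe(); print("grip",round(o["grip_width"]*92,1),round(o["grip_force"],1)); 
    line(a+235*H,feed=200); robot.movep(list(b+235*H),rv(yb)); line(b+166*H)
    f0=F(); line(b+150*H,feed=60); f=F()-f0; print("entry",f.round(1))
    if f[2]>5: print("BLOCKED"); return False
    line(b+112*H,feed=100); print("in",(F()-f0).round(1)); grip(.3); line(b+235*H,feed=250)
    print("t",robot.observe()["t"]); return True
for a,b in eval(sys.argv[1]):
    if not rod(a,b): break
E
python3 rod.py "[(-69,-60)]"
python3 - <<'E'
from h import *
robot.movep([450,100,300],rv(bestyaw(np.array([450,100,300.]),q[2])))
a=snap("top");b=snap("side")
cv2.imwrite("pics/r1.png",cv2.resize(np.hstack([a[130:290,150:500],b[120:360,220:450][:160]]) ,None,fx=1.35,fy=1.35)[:,:,::-1])
E
```

```text
down [-1.1 -0.2  1. ]
grip 11.5 25.0
entry [ 0.3 -1.2 -1.6]
in [-0.1  0.  -1.1]
t 13.2583
```

View pics/r1.png

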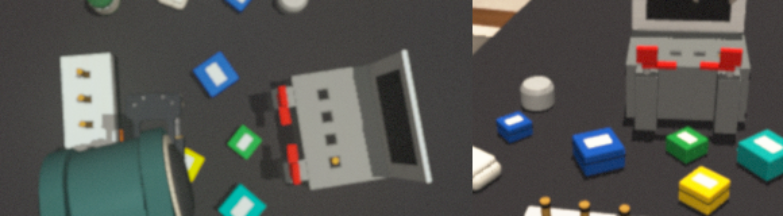

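The first rod is in its well: a brass dot shows at (336,161), with three rods left in the heater. Doing the rest.

```bash
python3 rod.py "[(-23,-20),(23,20),(69,60)]"
python3 - <<'E'
from h import *
robot.movep([450,150,330],rv(bestyaw(np.array([450,150,330.]),q[2])))
a=snap("top","r4");b=snap("side")
cv2.imwrite("pics/r4c.png",cv2.resize(np.hstack([a[150:280,330:480],b[130:260,310:450]]) ,None,fx=2.7,fy=2.7,interpolation=cv2.INTER_CUBIC)[:,:,::-1])
print(pp("lid_edge","side",2)); viewer.read_camera("top"); print(pp("lid_edge","top",2))
E
```

```text
down [ 0.1 -1.1  0.5]
grip 11.5 25.0
entry [0.3 0.6 0.2]
in [-1.2 -0.4 -0.4]
t 21.6333
down [ 0.1 -0.8  2. ]
grip 11.2 25.0
entry [-0.4 -0.3  0.6]
in [-0.7 -0.2  0.5]
t 29.575
down [-0.  -0.3  0.1]
grip 11.2 25.0
entry [-1.5 -0.  -1.3]
in [ 0.2 -1.  -1.2]
t 37.5
[(0.7, array([ 535., -267.,  242.])), (0.2, array([ 774., -103.,    0.]))]
[(0.88, array([ 535., -267.,  241.])), (0.17, array([ 521., -181.,  108.]))]
```

View pics/r4c.png

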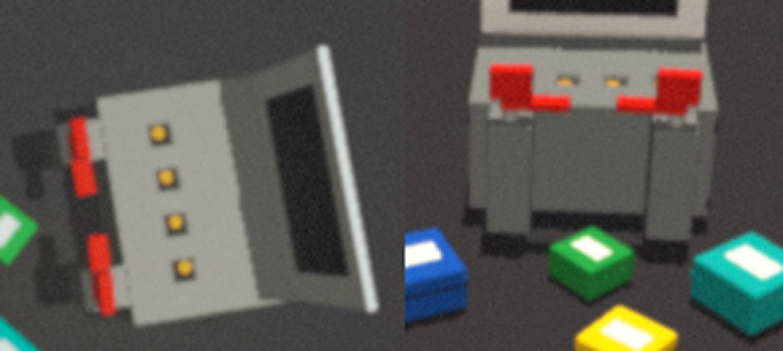

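All four rods are seated. Now swinging the lid shut along an arc.

```bash
cat > lid.py <<'E'
from h import *
grip(0,20)
r=118; P=lambda th,dz=0: tf(p,(70-r*np.cos(th)+8*np.sin(th)+10,0,100+r*np.sin(th)+8*np.cos(th)+dz))
s=tf(p,(140,0,340)); y=bestyaw(s,p[2])
robot.movep(list(s),rv(y)); s[2]=P(1.85)[2]; line(s)
f0=F(); m=0
for th in list(np.linspace(1.8,.1,14))+[.06,.03,.01,0,-.008,-.016]:
    line(P(th),feed=120 if th>.1 else 40); f=F()-f0; print(round(th,2),f.round(1))
    if f[2]>15 or np.linalg.norm(f)>30: break
line(P(th,120)); robot.movep([450,150,330],rv(bestyaw(np.array([450,150,330.]),q[2])))
a=snap("top");b=snap("side"); print(robot.observe()["t"])
cv2.imwrite("pics/lid.png",cv2.resize(np.hstack([a[150:280,330:480],b[130:260,310:450]]) ,None,fx=2.7,fy=2.7,interpolation=cv2.INTER_CUBIC)[:,:,::-1])
P2=[]
for _ in range(4):
    for c in("top","side"): snap(c); P2+=[w(d["at"],c) for n in("button_a_grip",) for d in viewer.pinpoint(n,c)]
P2=np.array(P2); M=np.array([[np.cos(p[2]),np.sin(p[2])],[-np.sin(p[2]),np.cos(p[2])]])
L=(P2[:,:2]-p[:2])@M.T; 
for s in(65,-65):
    k=np.linalg.norm(L-[-95,s],axis=1)<20; print(s,k.sum(),np.median(L[k],0).round(1),P2[k,2].mean())
E
python3 lid.py
```

```text
1.8 [ 0.3 -0.7  0.3]
1.67 [-0.6 -0.1  0.5]
1.54 [ 0.1 -0.8 -0.8]
1.41 [-0.2 -1.1  0.5]
1.28 [-0.2 -0.5  0.1]
1.15 [-0.1 -0.6  0.4]
1.02 [-0.7 -0.6  0.5]
0.88 [ 0.3 -0.8  0.1]
0.75 [ 0.5 -0.1 -0.4]
0.62 [-0.8 -0.6 -0.2]
0.49 [-0.2 -0.  -0.2]
0.36 [ 0.6 -0.8  0.8]
0.23 [-0.1 -1.1  0.6]
0.1 [ 0.1  0.6 -0.3]
0.06 [-0.2 -0.7  0.3]
0.03 [ 1.  -0.7  0.3]
0.01 [ 0.3 -0.7 -0.1]
0 [-0.5 -0.9  5. ]
-0.01 [-4.9  1.3 13.4]
-0.02 [-7.1  2.2 22.9]
49.8667
65 8 [-93.3  64.4] 145.55936673874925
-65 0 [nan nan] nan
  return _methods._mean(a, axis=axis, dtype=dtype,
  ret = um.true_divide(
lid.py:19: RuntimeWarning: Mean of empty slice.
  k=np.linalg.norm(L-[-95,s],axis=1)<20; print(s,k.sum(),np.median(L[k],0).round(1),P2[k,2].mean())
  ret = ret.dtype.type(ret / rcount)
```

View pics/lid.png

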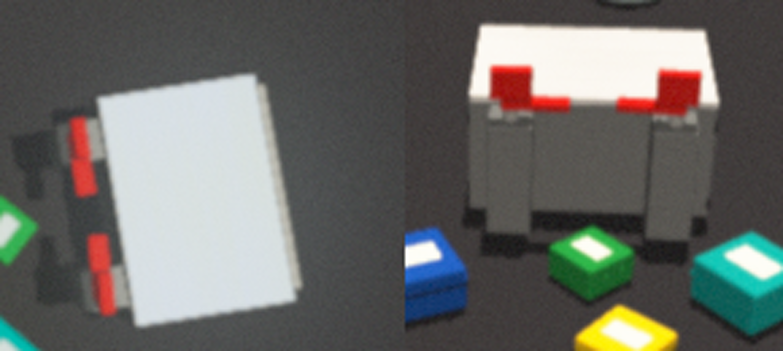

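The lid lies flat, and the buttons sit clear of it at (85,155) and (102,275). Turning button a first, then b.

```bash
cat > btn.py <<'E'
from h import *
for ly,s in((65,1),(-65,-1)):
    b=tf(p,(-94,ly,0)); H=np.array([0,0,1.]); c=[]
    for k in(-3,-1,1,3):
        y0=p[2]+k*np.pi/2
        j=[kin.ik(list(b+122*H),rv(y0+s*d)) for d in(0,.8,1.6)]
        if all(x is not None for x in j): c.append((max(abs(x[6]) for x in j),y0))
    m,y0=min(c); print("j7max",round(m,2))
    robot.movep(list(b+240*H),rv(y0)); grip(.45,10); f0=F()
    line(b+160*H); line(b+122*H,feed=80); print("down",(F()-f0).round(1)); grip(0,10)
    print("w",round(robot.observe()["grip_width"]*92,1),(F()-f0).round(1))
    for d in(.4,.8,1.2,1.5,1.57,1.6):
        line(b+122*H,y0+s*d,feed=60); print(d,(F()-f0).round(1),np.round(robot.observe()["wrist_torque"],2))
    grip(.45); line(b+240*H)
robot.movep([450,150,330],rv(bestyaw(np.array([450,150,330.]),q[2])))
a=snap("top");b=snap("side"); print(robot.observe()["t"])
cv2.imwrite("pics/btn.png",cv2.resize(np.hstack([a[150:280,330:480],b[130:260,310:450]]) ,None,fx=2.7,fy=2.7,interpolation=cv2.INTER_CUBIC)[:,:,::-1])
E
python3 btn.py
```

```text
j7max 0.82
down [-1.4 -0.8  0.7]
w 11.6 [-2.   0.8  2.7]
0.4 [-1.6  1.6  4.2] [0.57 0.41 0.03]
0.8 [-1.7  3.5  6.4] [0.67 0.4  0.1 ]
1.2 [-2.3  2.7  6.1] [0.75 0.33 0.05]
1.5 [-2.1  2.8  7.1] [0.8  0.34 0.06]
1.57 [-2.3  2.8  6.7] [0.78 0.34 0.04]
1.6 [-1.7  3.3  6.7] [ 0.71  0.31 -0.18]
j7max 2.01
down [-0.1 -0.8  0.9]
w 11.7 [ 0.3 -0.3  2.2]
0.4 [0.3 0.1 4.7] [ 0.18  0.11 -0.02]
0.8 [-0.3  0.5  4.5] [ 0.25  0.21 -0.02]
1.2 [-0.8  1.   4.7] [ 0.29  0.17 -0.03]
1.5 [-0.6  0.9  5.3] [0.29 0.12 0.01]
1.57 [0.3 1.  6.6] [ 0.28  0.22 -0.  ]
1.6 [-0.3  0.4  4.2] [0.24 0.15 0.22]
66.4417
```

View pics/btn.png

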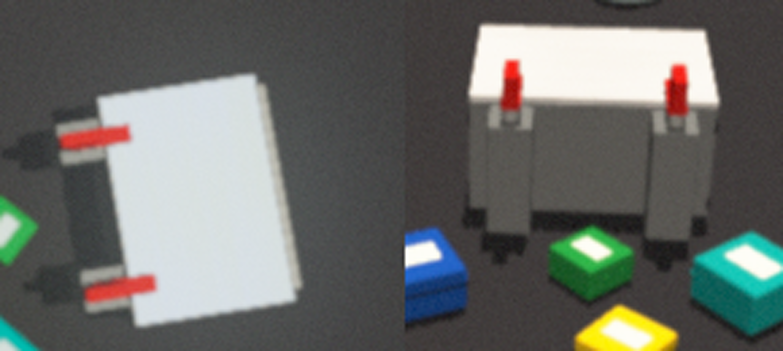

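Both turnbuttons now lie square across the lid edge, their tips at (130,133) and (155,284). Next I'll locate the boxes by fitting their outlines in both cameras.

```bash
cat >> h.py <<'E'
def boxfit(name,size,z,x0,cams=("top","side"),mask=None):
    "x,y,yaw of a box from its silhouettes in the cameras"
    from scipy.optimize import minimize
    hx,hy,h=size[0]/2,size[1]/2,size[2]; K=4; ms=[]
    for c in cams:
        snap(c); t=px((x0[0],x0[1],z+h/2),c); best=None
        for d in viewer.silhouettes(name,c):
            m=d["mask"]; v,u=np.nonzero(m); e=np.hypot(u.mean()-t[0],v.mean()-t[1])
            if best is None or e<best[0]: best=(e,m)
        if best is None or best[0]>40: print("no mask",c,best and best[0]); continue
        g=cv2.resize(cv2.GaussianBlur(best[1].astype(np.float32),(3,3),0),None,fx=K,fy=K)
        ms.append((c,g))
    def cost(P):
        e=0
        for c,g in ms:
            pts=np.array([px(tf(P,(a*hx,b*hy,zz)),c) for a in(-1,1) for b in(-1,1) for zz in(z,z+h)])
            hull=cv2.convexHull(((pts+.5)*K-.5).astype(np.float32)); im=np.zeros(g.shape,np.float32)
            cv2.fillConvexPoly(im,np.round(hull*16).astype(np.int32),1,lineType=cv2.LINE_AA,shift=4)
            im=cv2.GaussianBlur(im,(0,0),3); e+=((im-g)**2).sum()/max(g.sum(),1)
        return e
    best=None
    for y in ([x0[2]] if len(x0)>2 else np.arange(0,1.57,.3)):
        s=np.array([x0[0],x0[1],y]); r=minimize(cost,s,method="Nelder-Mead",options=dict(initial_simplex=[s,s+[8,0,0],s+[0,8,0],s+[0,0,.2]],xatol=.05,fatol=1e-4))
        if best is None or r.fun<best.fun: best=r
    print(name,best.x.round(3),"cost",round(best.fun,3)); return best.x
def park(): 
    robot.movep([300,500,330],rv(bestyaw(np.array([300,500,330.]),0)))
E
python3 - <<'E'
from h import *
park()
print("lid single/both",p)
for c in(("top",),("side",),("top","side")): boxfit("lid_edge",(140,200,8),100,p,c)
for n,s in(("box_large",(64,64,36)),("box_small",(52,52,32))):
    snap("top"); print(pp(n,"top"))
    x0=(615,40) if s[0]==64 else (447,94)
    for c in(("top",),("side",),("top","side")): boxfit(n,s,0,x0,c)
print(robot.observe()["t"])
E
```

```text
lid single/both [ 519.96032714 -179.69253376   -1.39856526]
lid_edge [ 520.809 -179.092   -1.398] cost 0.028
lid_edge [ 521.148 -184.633   -1.397] cost 0.102
lid_edge [ 520.797 -181.388   -1.398] cost 0.152
[(0.7, array([769.,  -3.,  -3.])), (0.7, array([487., -16.,  -3.])), (0.62, array([616.,  40.,  -2.])), (0.58, array([366., -13.,   0.]))]Traceback (most recent call last):
  File "<stdin>", line 8, in <module>
  File "h.py", line 71, in boxfit
    s=np.array([x0[0],x0[1],y]); r=minimize(cost,s,method="Nelder-Mead",options=dict(initial_simplex=[s,s+[8,0,0],s+[0,8,0],s+[0,0,.2]],xatol=.05,fatol=1e-4))
                                   ~~~~~~~~^^^^^^^^^^^^^^^^^^^^^^^^^^^^^^^^^^^^^^^^^^^^^^^^^^^^^^^^^^^^^^^^^^^^^^^^^^^^^^^^^^^^^^^^^^^^^^^^^^^^^^^^^^^^^^^^^^^
    res = _minimize_neldermead(fun, x0, args, callback, bounds=bounds,
                               **options)
    fxr = func(xr)
    fx = function(np.copy(x), *(wrapper_args + args))
  File "h.py", line 64, in cost
    pts=np.array([px(tf(P,(a*hx,b*hy,zz)),c) for a in(-1,1) for b in(-1,1) for zz in(z,z+h)])
                  ~~^^^^^^^^^^^^^^^^^^^^^^^^
  File "h.py", line 7, in px
    i=viewer.camera_info(cam); c=np.array(i["camera_matrix"])@(np.array(i["R"])@np.array(X)+np.array(i["t"]).ravel()); return c[:2]/c[2]
ValueError: time passes only in moves, steps and waits
```

```bash
cat >> h.py <<'E'
class _V:
    def __init__(s,v): s.v=v; s.c={}
    def camera_info(s,c):
        if c not in s.c: s.c[c]=s.v.camera_info(c)
        return s.c[c]
    def __getattr__(s,k): return getattr(s.v,k)
viewer=_V(viewer)
E
python3 - <<'E'
from h import *
for n,s,x0 in(("box_large",(64,64,36),(615,40)),("box_small",(52,52,32),(447,94))):
    snap("top"); print(pp(n,"top"))
    for c in(("top",),("side",),("top","side")): boxfit(n,s,0,x0,c)
print(robot.observe()["t"])
E
```

```text
[(0.74, array([616.,  38.,  -3.])), (0.73, array([369., -16.,   1.])), (0.7, array([494., -13.,  -1.])), (0.57, array([771.,  -2.,  -5.]))]
box_large [616.576  40.25    2.19 ] cost 0.013
box_large [6.16589e+02 3.85180e+01 6.10000e-01] cost 0.018
box_large [616.551  40.871   0.62 ] cost 0.046
[(0.9, array([445.,  93.,   2.]))]
box_small [446.562  93.961   1.082] cost 0.004
box_small [446.522  91.086   1.073] cost 0.02
no mask side 89.15852562466739
box_small [446.247  94.193   1.099] cost 0.011
69.4583
```

```bash
cat > box.py <<'E'
import sys
from h import *
name,s,h,zt,x0=eval(sys.argv[1]); T=eval(sys.argv[2]); H=np.array([0,0,1.])
b=boxfit(name,(s,s,h),0,x0)
yb=min((bestyaw(np.array([b[0],b[1],150.]),b[2]+k) for k in(0,np.pi/2)),key=lambda y:abs(kin.ik([b[0],b[1],150.],rv(y))[6]))
a=np.array([b[0],b[1],0]); c=np.array([T[0],T[1],0]); yc=bestyaw(c+300*H,p[2])
robot.movep(list(a+150*H),rv(yb)); grip(1.0,25); f0=F()
line(a+50*H); line(a+6*H,feed=100); print("down",(F()-f0).round(1)); grip(0,25)
print("w",round(robot.observe()["grip_width"]*92,1)); line(a+280*H)
robot.movep(list(c+300*H),rv(yc)); f0=F(); line(c+(zt+16)*H); 
for z in np.arange(8,4,-.5):
    line(c+(zt+z)*H,feed=30); f=F()-f0
    if f[2]>4: break
print("placed",z,f.round(1)); robot.hold(.2); grip(min(1,(s+14)/92)); robot.hold(.2); line(c+(zt+150)*H,feed=120); park()
print(robot.observe()["t"]); boxfit(name,(s,s,h),zt,(*T,p[2]),("top",)); boxfit(name,(s,s,h),zt,(*T,p[2]),("side",))
x=snap("top");y=snap("side")
cv2.imwrite(f"pics/{name}.png",cv2.resize(np.hstack([x[150:280,330:480],y[110:240,310:450]]) ,None,fx=2.7,fy=2.7,interpolation=cv2.INTER_CUBIC)[:,:,::-1])
E
python3 box.py '("box_large",64,36,108,(616.5,40,.62))' '(520.4,-179.4)'
```

```text
box_large [616.466  40.663   0.628] cost 0.047
down [ 0.5 -0.5 -0.7]
w 63.8
placed 5.5 [-3.9  2.1  7.3]
84.5417
box_large [ 519.918 -179.039   -1.396] cost 0.015
box_large [ 521.013 -184.133   -1.39 ] cost 0.024
```

View pics/box_large.png

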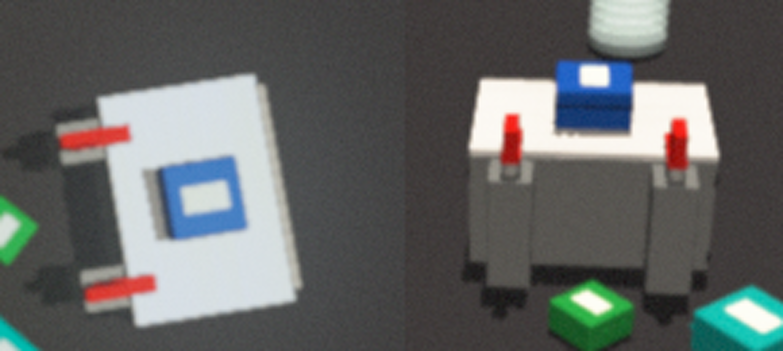

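The blue box is centred and square on the lid (within ~1 mm in the top view). Now the yellow one, locating it afresh first.

```bash
python3 - <<'E'
from h import *
for c in("top","side"): snap(c); print(pp("box_small",c))
E
python3 box.py '("box_small",52,32,144,(446.5,94))' '(520.1,-179.2)'
```

```text
[(0.59, array([445.,  94.,   3.]))]
[(0.93, array([448.,  95.,   2.])), (0.53, array([ 456., -168.,   99.]))]
box_small [447.151  92.777   1.086] cost 0.071
down [-0.8  0.4  0.3]
w 51.8
placed 5.5 [-2.2  1.1  6.1]
99.4083
box_small [ 520.384 -177.471   -1.406] cost 0.015
box_small [ 521.914 -186.346   -1.396] cost 0.054
```

View pics/box_small.png

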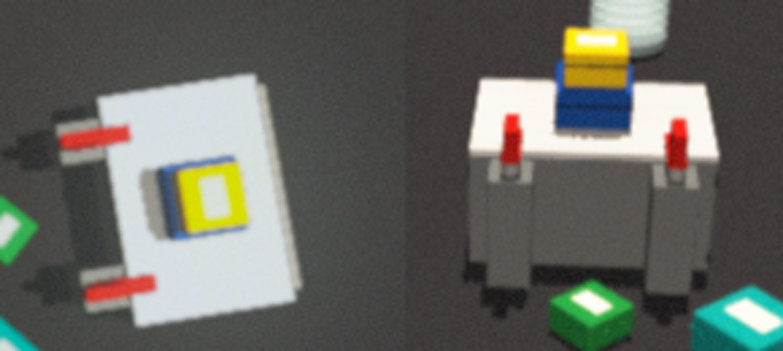

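The yellow box sits square on the blue one, with the fit within 2 mm of centre once the camera angle is allowed for. The lid, the buttons and the blue box haven't moved. Handing in.

```bash
python3 -c "
from h import *
print(robot.job_done())"
```

```text
the job is handed in; nothing more can be done
None
```

I handed the job in at about 100 s: all four rods are in their wells, the lid is shut, both turnbuttons are square across its edge, and the blue then yellow boxes are stacked within about 2 mm of centre; no verdict came back.

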